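# Raise the spark guard over the pipe

## Robot

A 6-joint arm with a two-finger parallel gripper is mounted at the origin on the work surface. World frame = base frame: x ahead of the robot, y to its left, z up, the work surface at z = 0. Lengths are in m, angles in rad, forces in N, time in s.
With the tool pointing down it reaches from about 0.35 to 0.925 m from the base axis. Payload 6.4 kg.
Tool frame: the origin (TCP) lies on the centre line of the jaws, within the pads' length; the fingertips stand 25 mm ahead of it and the grasp point (between the pads) lies 6 mm ahead of it; z points along the fingers, y is the direction in which the jaws open and shut (so a half turn about z gives the same grasp; the last joint's range is limited). The gripper opens to 85 mm and grips with 20 to 120 N. Pads are 22 mm wide; open, the fingers measure 114 mm over their backs; the gripper's body (76 mm by 85 mm) begins 54 mm behind the grasp point. The pads swing forward as they close: fully open they stand 13 mm farther back than shut.
Start: joints at [1.102, 0.245, 1.558, -0, 1.339, -0.174], TCP at [0.189, 0.622, 0.256] pointing down, gripper open.
Joint ranges: [-3.13, 3.13], [-1.02, 2.26], [0.13, 2.54], [-0.95, 4.09], [0.21, 2.88], [-2.74, 2.74]. Speed limits (rad/s): [2.57, 2.57, 3.14, 3.14, 3.14, 3.14].

## Interface

Orientations are given as a unit quaternion [w, x, y, z].
In Python, from plant import ctrl, ik, cams, job, models gives the robot as it stands. Calls block until the motion is done:
- ctrl.move_to(position, orientation): joint-space move of the TCP to a pose.
- ctrl.line_to(position, frame=None, v=0.15): straight line of the TCP; frame=None keeps the orientation; v is the mean speed in m/s.
- ctrl.goto_joints(angles): joint-space move.
- ctrl.move_gripper(opening, newtons=None): finger opening in m; newtons is the grip in N (None keeps the last); returns when the fingers have stopped.
- ctrl.wait(seconds).
- ik(position, orientation): joint angles nearest the present ones, or None.
- cams.capture(name): name is "side" or "top" or "wrist"; returns the picture (384x512x3 uint8, red, green, blue); there is no depth.
- cams.camera_model(name): a dict with "fx", "fy", "cx", "cy" (pixels), "rvec" (rotation vector, rad) and "tvec" (3), from world to camera coordinates, as OpenCV has them. Camera axes: x right, y down, z forward; pixel columns grow to the right and rows downward; lengths in m; the calibration is good to about 2 mm. A picture is of the moment at which its call begins: read the wrist's pose just before it. camera_model takes no time and is no camera call; for the wrist camera it gives the pose at the moment of the call.
A pose or a line that the arm cannot do raises ctrl.IKError and nothing moves.
- job.job_done(): hands the job in, once; it reports no verdict.
Trained networks look in the newest picture that a camera, given by its name, has taken for a name from the list of things; names that differ only in an ending like _2 or _b are one class to them, and where a whole thing is asked for, a point or a joint stands for the part that bears it (a point fixed in the world has none). Each returns a list of dicts, best first, with "score" (0 to 1); they miss things now and then, are a little off and sometimes report something else, mostly with a low value. They report only what shows in the picture. A call takes as long as a camera call.
- models.cut_out(camera, target): "region" (384x512 bool, what is visible of it) and "location" ([column, row] in pixels, amid what is visible of it).
Readings, each from a call of its own:
- ctrl.read_clock(): time.
- ctrl.read_joints(): joint angles.
- ctrl.read_qd(): joint speeds.
- ctrl.read_tau(): joint torques, N m.
- ctrl.read_position(): TCP position.
- ctrl.read_tcp_rot(): TCP orientation.
- ctrl.read_contact_force(): force on the tool from outside, world axes, zero at the start.
- ctrl.read_moment(): the same for the moment, N m.
- ctrl.read_opening(): finger opening in m.
Only numpy, scipy, OpenCV 4.12 (cv2) and the standard library are available. Lean on these libraries where they do the work, as an engineer would, in place of code of your own. Each camera call takes 0.05 s, during which the arm holds its last target.

## Task

One of the two pipe rests holds a length of pipe. With the fingertips, push that rest's spark guard up from underneath its free edge, past its balance point, so that it stays raised by itself, and then move clear. Do not grip the guard; leave the pipe in its rest, the empty rest's guard down, and the other things on the bench where they are.

Things in the scene. Friction and masses are not known exactly. Their poses are not given: they have to be found in the camera images.
- guard_a (a joint): Angle (rad) of the spark guard over the rest that holds the pipe. 0 = lowered: it slopes 20 degrees upward from hinge to free edge. Grows as the free edge swings up and over, away from where it points; about 1.48 = raised against its stop, 15 degrees beyond upright. It balances at about 0.72 (0.66 to 0.78): below that it falls back down, above it tips to the stop by itself and stays.
- guard_b (a joint): Angle of the identical guard over the empty rest, same meaning; lowered at the start and to be left so.
- guard_a_hinge (a point): Mid-point of guard_a's hinge axis, 120 to 145 mm above the bench (the rests stand on packing of unequal height). The hinge axis is horizontal, along the width of the guard. The guard is a plain aluminium plate 92 mm wide: an 8 mm lower plate (guard_a_c0) and a 5 mm upper one (guard_a_c1) that ends 6 mm short of the free edge. Steel cheeks stand beside the hinge.
- guard_a_lip (a point): Middle of the lower edge of guard_a's free end (underside), 220 mm from the hinge axis, 71 mm above it when lowered. The space under and before it is empty (the pipe lies about 100 mm nearer the hinge). Horizontally, hinge minus lip is the way the edge is pushed over. Lifting it takes 1 to 2 N at first. A dark steel roller behind the hinge is the counterweight.
- guard_b_hinge (a point): The same point on the hinge of guard_b (empty rest). Its guard reaches 220 mm from here roughly towards the robot's side, up to about 230 mm above the bench.
- pipe_center (a point): Centre of the loose copper-coloured pipe, 48 mm in diameter, 240 mm long, 0.5 to 1 kg, lying across two V blocks under guard_a, parallel to its hinge axis, about 105 mm from it towards the robot; its ends stick out at both sides of the guard. Its top is about 17 mm lower than the hinge axis. To be left alone.
- coupling_center (a point): Centre (half-way up) of a loose dark steel pipe coupling standing on the bench, 54 mm in diameter, 45 mm high. Bystander.
- can_center (a point): Centre (half-way up) of a loose metal can, 60 mm in diameter, 130 mm high. Bystander.
- brush: A loose hand brush lying on the bench. Bystander.

How it is judged:
By the outcome, as a careful person would: the job done as asked, in the order asked, and still so for the second after the job is handed in, with the robot touching nothing.
It also fails if it takes over 40 s, if anything falls off the work surface, if the arm or the gripper's body presses on something with over 40 N, if the wrist force passes 120 N, or if a joint passes its speed limit or range.

## Working session

There is one attempt and no reset: what is moved stays moved. The work goes in short steps, each a Python script; the robot and the scene stay as the last script left them, time stands still between calls to the robot, and variables do not carry over. Pictures are saved under pics/ and viewed, and the job is handed in when it is done.

```bash
mkdir -p pics; ls
python3 - <<'E'
from plant import ctrl,ik,cams,job,models
import cv2,numpy as np
for n in ["side","top","wrist"]:
    im=cams.capture(n); cv2.imwrite(f"pics/{n}0.png",im[:,:,::-1])
    m=cams.camera_model(n); R=cv2.Rodrigues(np.array(m["rvec"]))[0]; print(n,m["fx"],m["cx"],m["cy"],"pos",-R.T@np.array(m["tvec"]),"fwd",R[2])
    for t in ["guard_a","pipe_center","coupling_center","can_center","brush"]:
        for d in models.cut_out(n,t)[:3]: print(n,t,round(d["score"],2),d["location"],d["region"].sum())
print(ctrl.read_clock())
E
```

```text
pics
side 456.8009157050912 260.0575583564566 192.67770835259313 pos [-0.09380724 -1.0940941   0.84909258] fwd [ 0.45645993  0.75288856 -0.47413411]
side guard_a 0.68 [306.4, 210.9] 1246
side guard_a 0.67 [226.6, 164.0] 800
side pipe_center 0.9 [302.5, 242.3] 1318
side pipe_center 0.54 [304.7, 212.4] 1388
side coupling_center 0.88 [226.3, 245.0] 323
side can_center 0.95 [309.8, 307.6] 1258
side brush 0.65 [225.0, 245.5] 314
side brush 0.59 [182.1, 186.7] 228
top 352.4023805688101 257.0290389324411 192.93601726508507 pos [0.45034023 0.02314188 1.12026409] fwd [ 0.11694475  0.00130765 -0.99313756]
top guard_a 0.86 [339.7, 179.2] 3560
top guard_a 0.82 [186.0, 185.6] 3395
top pipe_center 0.63 [324.9, 195.9] 761
top can_center 0.97 [411.6, 236.7] 646
top brush 0.82 [125.8, 223.9] 674
wrist 313.0366550739741 257.2743285197523 192.13161661168724 pos [0.11999542 0.64345271 0.37232608] fwd [ 0.27250082 -0.08228011 -0.95863094]
0.9
```

View pics/side0.png

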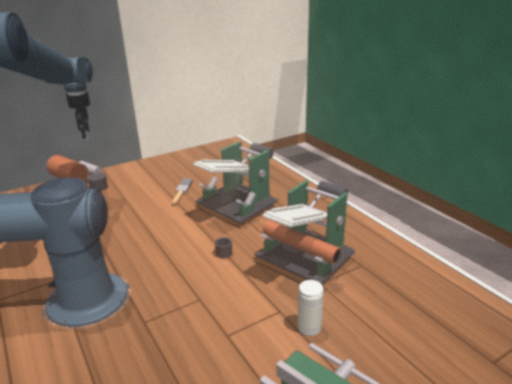

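View pics/top0.png

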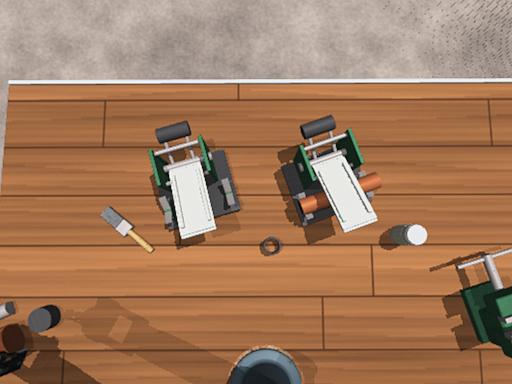

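Run:
```python
import cv2
a=cv2.imread("pics/side0.png")[130:280,200:400]; cv2.imwrite("pics/side0c.png",cv2.resize(a,None,fx=4,fy=4,interpolation=cv2.INTER_CUBIC))
a=cv2.imread("pics/top0.png")[110:260,270:450]; cv2.imwrite("pics/top0c.png",cv2.resize(a,None,fx=4,fy=4,interpolation=cv2.INTER_CUBIC))
```

```text
(no output)
```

View pics/side0c.png

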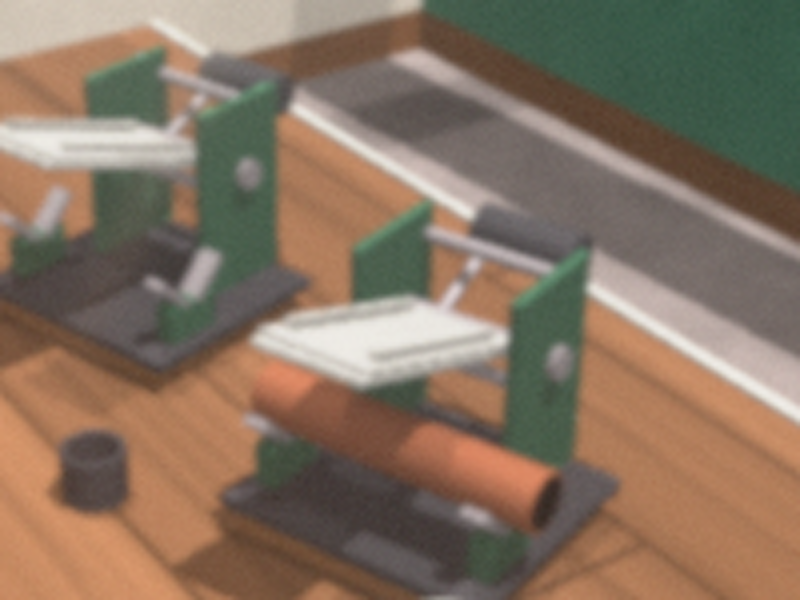

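View pics/top0c.png

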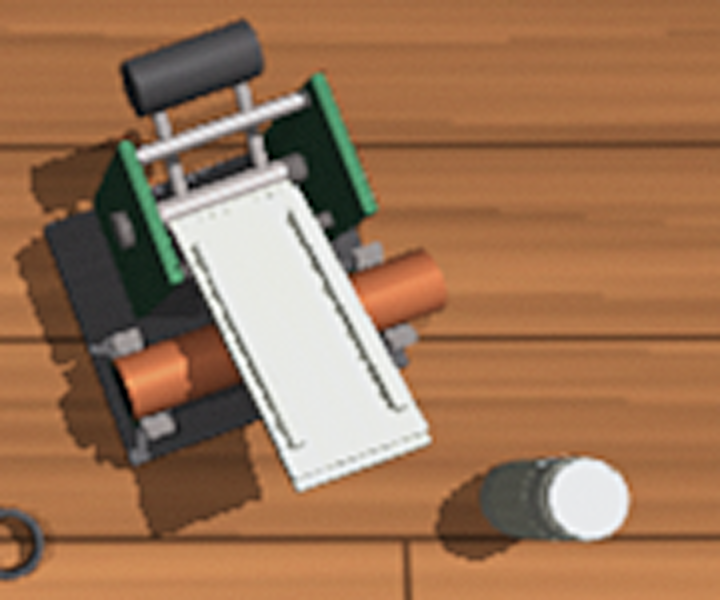

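The side picture shows guard_a at about (306,205) over the pipe (302,242). Its free edge runs from (264,213) to (291,226). In the top picture the free edge runs from (344,232) to (377,219), the coupling is at (271,245) and the can top at (415,235). Next I'll fit the guard pose to these corners.

```bash
cat > h.py <<'E'
from plant import ctrl,ik,cams,job,models
import cv2,numpy as np
from scipy.optimize import least_squares
def proj(n,P,m=None):
    m=m or cams.camera_model(n); K=np.array([[m["fx"],0,m["cx"]],[0,m["fy"],m["cy"]],[0,0,1]])
    return cv2.projectPoints(np.array(P,float).reshape(-1,3),np.array(m["rvec"],float),np.array(m["tvec"],float),K,None)[0].reshape(-1,2)
Z=np.array([0,0,1.])
def guard(p,a=0):
    H=np.array(p[:3]);d=np.array([np.cos(p[3]),np.sin(p[3]),0]);w=np.cross(Z,d)
    s=np.radians(20)+a; e=np.cos(s)*d+np.sin(s)*Z; n=-np.sin(s)*d+np.cos(s)*Z
    b0=np.radians(18.83)+a; L=H+.22*(np.cos(b0)*d+np.sin(b0)*Z)
    return H,d,w,e,n,L
E
python3 - <<'E'
from h import *
def crn(p):
    H,d,w,e,n,L=guard(p); return [L+.046*w,L-.046*w,L+.046*w+.008*n,L-.046*w+.008*n]
mt,ms=cams.camera_model("top"),cams.camera_model("side")
def pts(p):
    c=crn(p); H,d,w,e,n,L=guard(p)
    # d points to robot (-x): w= Z x d ~ -y
    # pipe ends (top line)
    P=H+.105*d+np.array([0,0,-.017-.024])
    return np.vstack([proj("top",[c[1],c[0]],mt),proj("side",[c[1],c[0]],ms)]),proj("top",[c[3],c[2],H+.046*w,H-.046*w,P],mt),proj("side",[c[3],c[2],H+.05*w,P],ms)
obs=np.array([[344.25,232.5],[377.5,219.2],[263.7,214.5],[291.2,226.5]])
r=least_squares(lambda p:(pts(p)[0]-obs).ravel(),[.6,-.2,.13,np.pi+.3])
p=r.x; print(p,r.fun.round(1)); 
H,d,w,e,n,L=guard(p);print("lip",L,"d",d)
print(pts(p)[1].round(1).tolist(),pts(p)[2].round(1).tolist())
for nme,m in (("top",mt),("side",ms)):
    im=cv2.imread(f"pics/{nme}0.png"); im=cv2.resize(im,None,fx=4,fy=4,interpolation=cv2.INTER_CUBIC)
    c=crn(p); hh=[H+.046*w,H-.046*w]
    P=H+.105*d-.041*Z
    for a,b in [(c[0],c[1]),(c[2],c[3]),(c[0],c[0]-.21*e),(c[1],c[1]-.21*e),hh,(P+.12*w,P-.12*w)]:
        q=((proj(nme,[a,b],m)+.5)*4).astype(int); cv2.line(im,tuple(map(int,q[0])),tuple(map(int,q[1])),(0,0,255),1)
    o=(270,110) if nme=="top" else (220,140)
    cv2.imwrite(f"pics/fit_{nme}.png",im[o[1]*4:o[1]*4+600,o[0]*4:o[0]*4+720])
E
```

```text
[ 0.66803129 -0.17051383  0.1434471   3.49069373] [ 0.1 -0.8  0.2  0.1 -0.8  0.6 -0.  -0.4]
lip [ 0.47236566 -0.2417381   0.21445459] d [-0.93968057 -0.34205324  0.        ]
[[344.7, 230.7], [378.3, 218.1], [341.1, 151.1], [310.8, 162.2], [336.5, 193.0]] [[263.5, 212.3], [291.8, 223.1], [332.2, 216.3], [297.9, 238.2]]
```

```bash
python3 -c "
import cv2,numpy as np
a=cv2.imread('pics/fit_top.png');b=cv2.imread('pics/fit_side.png')
cv2.imwrite('pics/fit.png',cv2.resize(np.hstack([a,b]),(800,333)))"
```

```text
(no output)
```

View pics/fit_side.png

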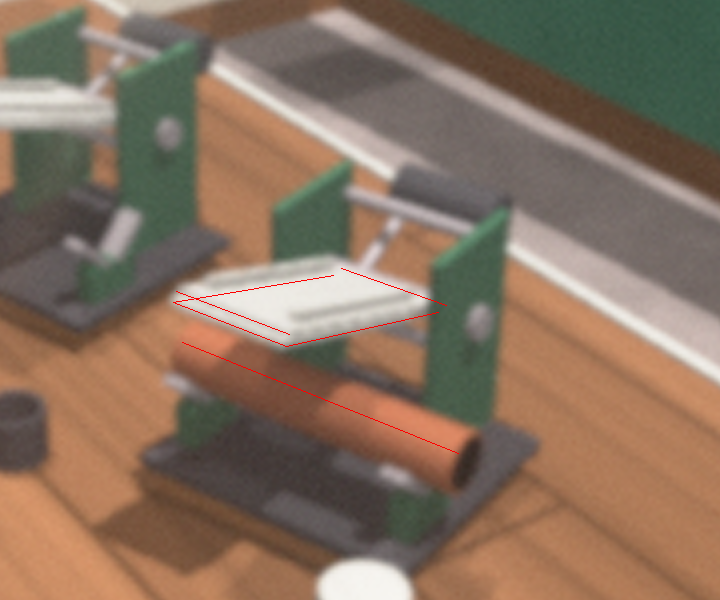

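View pics/fit_top.png

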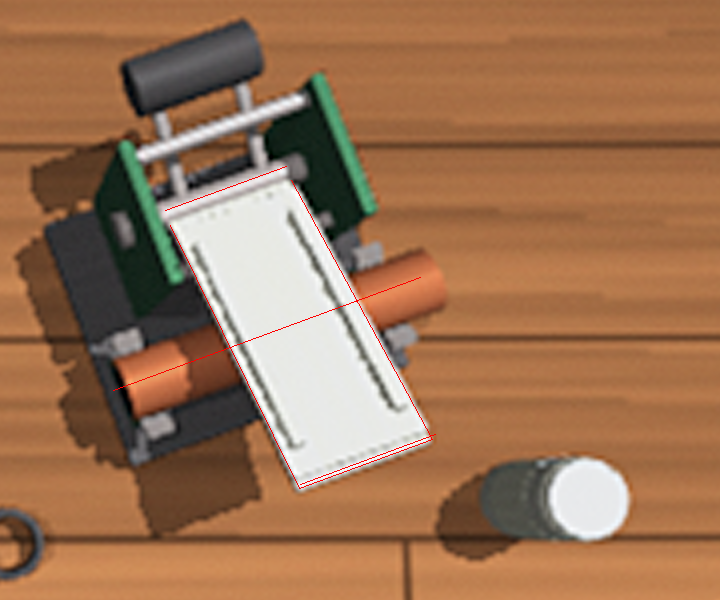

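The fit residuals are under 1 px. It puts the hinge at z = 0.143 (allowed 0.120–0.145) and the lip at (0.472, -0.242, 0.214). Next I'll see which tool orientations the arm can reach along the lip's arc.

```bash
cat >> h.py <<'E'
PG=[0.66803129,-0.17051383,0.1434471,3.49069373]
from scipy.spatial.transform import Rotation as Ro
def quat(u,y):
    x=np.cross(y,u); q=Ro.from_matrix(np.c_[x,y,u]).as_quat(); return [q[3],q[0],q[1],q[2]]
def pose(a,t,yaw=0,flip=1,inset=.010,gap=0.,half=.011):
    """fingertip upper edge at underside of guard angle a, inset from lip"""
    H,d,w,e,n,L=guard(PG,a)
    f=Ro.from_rotvec([0,0,yaw]).apply(-d); y=flip*np.cross(Z,f)
    u=np.cos(t)*f-np.sin(t)*Z; v=np.sin(t)*f+np.cos(t)*Z
    C=L-inset*e-gap*n
    return C-.025*u-half*v, quat(u,y)
E
python3 - <<'E'
from h import *
A=np.linspace(-.15,1.0,5)
for t in np.radians([0,15,30,45,60]):
  for yaw in np.radians([-60,-40,-20,0,20,40,60]):
    for fl in (1,-1):
      ok=[ik(*pose(a,t,yaw,fl)) for a in A]
      s=''.join('.' if o is None else 'X' for o in ok)
      if s.count('X')>3: print(int(np.degrees(t)+.5),int(round(np.degrees(yaw))),fl,s,np.round(ok[0] if ok[0] is not None else 0,2),np.round(ok[-1] if ok[-1] is not None else 0,2))
print(ctrl.read_clock())
E
```

```text
0 -60 1 XXXXX [-0.67  0.08  2.53  3.17  1.03  1.55] [-0.32 -0.09  2.21  3.78  0.66  1.04]
0 -60 -1 XXXXX [-0.67  0.08  2.53  3.17  1.03 -1.59] [-0.32 -0.09  2.21  3.78  0.66 -2.1 ]
0 -20 1 XXXXX [-1.18  0.15  2.44  1.9   1.37  2.09] [-0.75 -0.13  2.25  2.08  0.9   2.41]
0 -20 -1 XXXXX [-1.18  0.15  2.44  1.9   1.37 -1.05] [-0.75 -0.13  2.25  2.08  0.9  -0.73]
0 0 1 XXXXX [-1.23  0.29  2.25  1.56  1.58  2.17] [-0.87  0.02  2.11  1.76  1.27  2.56]
0 0 -1 XXXXX [-1.23  0.29  2.25  1.56  1.58 -0.97] [-0.87  0.02  2.11  1.76  1.27 -0.59]
0 20 1 XXXXX [-1.2   0.43  2.04  1.31  1.77  2.22] [-0.9   0.21  1.9   1.56  1.59  2.6 ]
0 20 -1 XXXXX [-1.2   0.43  2.04  1.31  1.77 -0.92] [-0.9   0.21  1.9   1.56  1.59 -0.54]
0 40 1 XXXXX [-1.12  0.56  1.82  1.11  1.97  2.23] [-0.87  0.39  1.67  1.4   1.87  2.63]
0 40 -1 XXXXX [-1.12  0.56  1.82  1.11  1.97 -0.91] [-0.87  0.39  1.67  1.4   1.87 -0.51]
0 60 1 XXXXX [-1.03  0.68  1.62  0.92  2.16  2.2 ] [-0.81  0.56  1.43  1.28  2.14  2.64]
0 60 -1 XXXXX [-1.03  0.68  1.62  0.92  2.16 -0.94] [-0.81  0.56  1.43  1.28  2.14 -0.51]
15 -20 -1 XXXXX [-1.17 -
[... 2625 characters left out ...]
.76]
60 -40 -1 XXXXX [-0.8  -0.29  2.25  0.34  0.72  0.92] [-0.5  -0.14  1.82  0.09  0.95  1.38]
60 -20 1 .XXXX 0 [-0.59 -0.12  1.8   0.33  1.04 -2.27]
60 -20 -1 XXXXX [-0.9  -0.23  2.21  0.53  0.89  0.39] [-0.59 -0.12  1.8   0.33  1.04  0.87]
60 0 -1 XXXXX [-0.95 -0.13  2.13  0.58  1.07  0.01] [-0.65 -0.06  1.74  0.47  1.2   0.45]
60 20 -1 XXXXX [-0.96 -0.02  2.02  0.55  1.24 -0.3 ] [-0.68  0.04  1.65  0.52  1.38  0.11]
60 40 -1 XXXXX [-0.93  0.1   1.9   0.48  1.39 -0.56] [-0.69  0.15  1.53  0.52  1.56 -0.19]
60 60 1 XXXXX [-0.89  0.2   1.79  0.39  1.52  2.34] [-0.66  0.26  1.4   0.46  1.73  2.67]
60 60 -1 XXXXX [-0.89  0.2   1.79  0.39  1.52 -0.81] [-0.66  0.26  1.4   0.46  1.73 -0.47]
0.9
```

Run:
```python
from h import *
T=np.radians(30)
P,q=pose(0,T,0,-1,inset=.012,gap=.03); print("under",P)
u=Ro.from_quat([q[1],q[2],q[3],q[0]]).apply(Z)
pre=P-.10*u; hi=pre+[0,0,.18]
for n,x in (("under",P),("pre",pre),("hi",hi)): print(n,np.round(x,3),np.round(ik(x,q),2))
p0=ctrl.read_position()
print(np.round(ik(np.array(p0)+[0,0,.15],ctrl.read_tcp_rot()),2), ctrl.read_tcp_rot())
```

```text
under [ 0.44780717 -0.25067764  0.18513329]
under [ 0.448 -0.251  0.185] [-1.16 -0.05  2.26  1.17  1.22 -0.55]
pre [ 0.366 -0.28   0.235] [-1.39 -0.22  2.29  1.04  1.45 -0.52]
hi [ 0.366 -0.28   0.415] [-1.39 -0.45  2.12  1.03  1.66 -0.17]
[ 1.1   0.17  1.38 -0.    1.6  -0.17] [1.18216013e-05 1.46873548e-01 9.89155276e-01 2.28635400e-05]
```

View pics/wrist0.png

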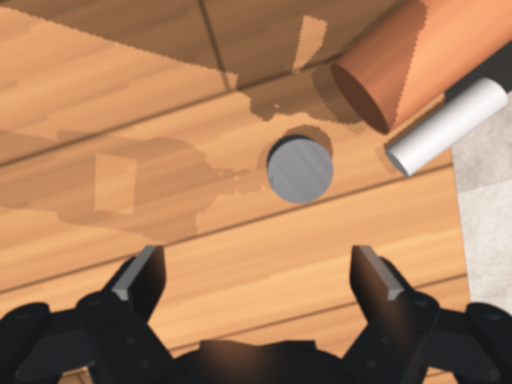

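The wrist picture shows a pipe stub and a disc lying to the robot's left, so I'll lift first. Then I'll fold the arm, swing across high, and come down in front of guard_a.

Run:
```python
from h import *
T=np.radians(30)
P,q=pose(0,T,0,-1,inset=.012,gap=.03)
u=Ro.from_quat([q[1],q[2],q[3],q[0]]).apply(Z)
pre=P-.10*u; hi=pre+[0,0,.18]
jh=np.array(ik(hi,q))
ctrl.line_to(np.array(ctrl.read_position())+[0,0,.15],v=.3)
j=jh.copy(); j[0]=1.1; ctrl.goto_joints(j)
ctrl.move_gripper(0.0,20)
ctrl.goto_joints(jh)
print(ctrl.read_clock(),ctrl.read_position(),ctrl.read_opening(),ctrl.read_contact_force())
ctrl.line_to(pre,v=.15)
print(ctrl.read_clock(),ctrl.read_position(),ctrl.read_contact_force())
im=np.hstack([cv2.resize(cams.capture(n),(400,300)) for n in ("side","wrist")])
cv2.imwrite("pics/pre.png",im[:,:,::-1])
```

```text
6.75 [ 0.36673176 -0.27984954  0.41514261] 7.665265707497971e-05 [-0.63939847  0.20424319  0.56590811]
8.1 [ 0.3665455  -0.28073354  0.23588993] [ 0.11267029 -0.55464516  0.25207309]
```

View pics/pre.png

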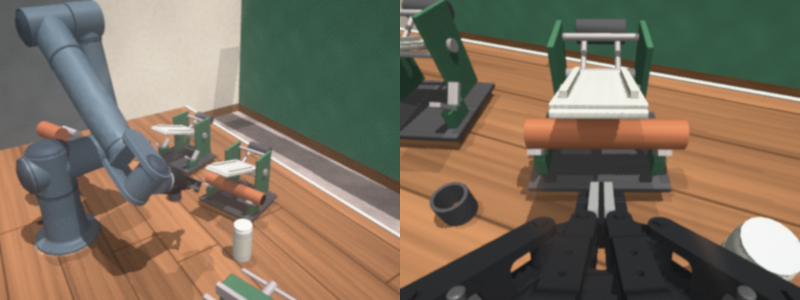

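The wrist picture shows the closed fingertips (600,205) centred on guard_a's free edge (598,110). The coupling and can are clear of the gripper. I'll move under the edge and push along the arc, checking force as I go.

Run:
```python
from h import *
T=np.radians(30)
P,q=pose(0,T,0,-1,inset=.012,gap=.03)
ctrl.line_to(P,v=.1)
print(ctrl.read_clock(),ctrl.read_contact_force())
a0=cams.capture("side")[130:280,180:380]
for a in (0,.1,.2,.3):
    P,q=pose(a,T,0,-1,inset=.012); ctrl.line_to(P,v=.08)
    print(a,np.round(ctrl.read_contact_force(),1),np.round(ctrl.read_position()-P,3))
a1=cams.capture("side")[130:280,180:380]
cv2.imwrite("pics/push1.png",cv2.resize(np.hstack([a0,a1]),(800,300),interpolation=cv2.INTER_CUBIC)[:,:,::-1])
print(ctrl.read_clock())
```

```text
9.35 [-1.04892231 -0.06030154  0.32010394]
0 [-0.8 -1.6 -1.9] [-0. -0. -0.]
0.1 [-1.1 -1.2 -0.7] [-0. -0. -0.]
0.2 [-1.2 -1.  -0.6] [ 0. -0. -0.]
0.3 [-0.5 -1.1 -0.1] [ 0.  0. -0.]
11.2
```

View pics/push1.png

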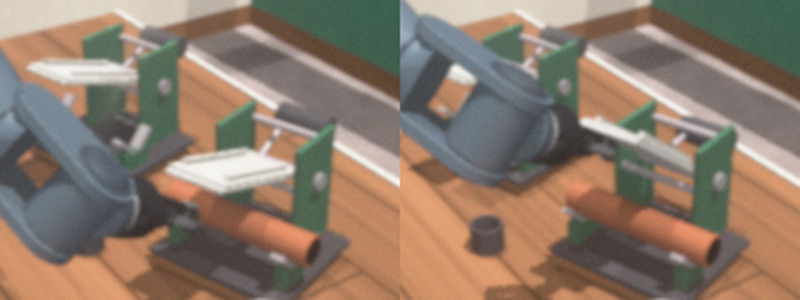

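The side picture shows guard_a rising on the fingertips (right half, edge near (595,122)), and the pipe hasn't moved. I'll carry on past the balance point and then back off.

Run:
```python
from h import *
T=np.radians(30)
for a in (.45,.6,.7,.8,.9,.97):
    P,q=pose(a,T,0,-1,inset=.012); ctrl.line_to(P,v=.08)
    print(a,np.round(ctrl.read_contact_force(),1),np.round(ctrl.read_position()-P,3))
ctrl.wait(.5)
a0=cams.capture("side")[100:280,180:420]
print(np.round(ctrl.read_contact_force(),1))
u=Ro.from_quat([q[1],q[2],q[3],q[0]]).apply(Z)
ctrl.line_to(P-.10*u,v=.12)
ctrl.wait(.3)
a1=cams.capture("side")[100:280,180:420]
cv2.imwrite("pics/push2.png",cv2.resize(np.hstack([a0,a1]),(800,300),interpolation=cv2.INTER_CUBIC)[:,:,::-1])
print(ctrl.read_clock(),ctrl.read_position())
```

```text
0.45 [-0.5 -0.1 -1.3] [0. 0. 0.]
0.6 [-0.1 -0.6  0.1] [0. 0. 0.]
0.7 [-0.3  0.2 -0.6] [0. 0. 0.]
0.8 [-0.   1.  -0.3] [0. 0. 0.]
0.9 [0.1 0.5 0.7] [0. 0. 0.]
0.97 [-0.9  0.  -0.4] [0. 0. 0.]
[-0.1 -0.8  0.7]
15.725 [ 0.50853433 -0.22839823  0.39644534]
```

View pics/push2.png

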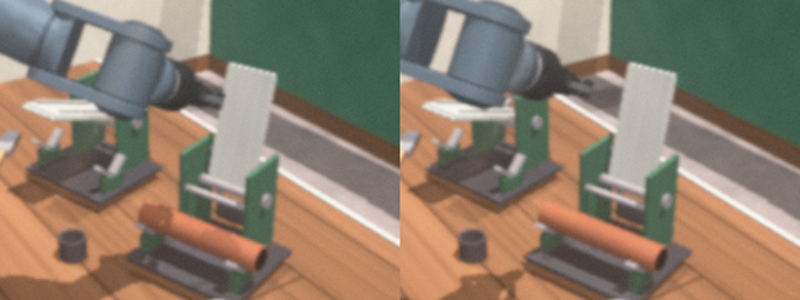

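Guard_a now stands raised without support (right half, (645,120)), the pipe is in place and guard_b is down. I'll move further clear and check everything once more.

Run:
```python
from h import *
p=np.array(ctrl.read_position()); ctrl.line_to(p+[-.13,-.03,.06],v=.15); ctrl.wait(.5)
T=cams.capture("top"); S=cams.capture("side")
cv2.imwrite("pics/end.png",np.hstack([cv2.resize(T,(400,300)),cv2.resize(S,(400,300))])[:,:,::-1])
for n in ("top","side"):
  for t in ["pipe_center","coupling_center","can_center","brush"]:
    for d in models.cut_out(n,t)[:1]: print(n,t,round(d["score"],2),d["location"])
# difference to start + fit of raised lip
H,d,w,e,nn,L=guard(PG,1.48); print(proj("side",[L+.046*w,L-.046*w]).round(0).tolist())
print(ctrl.read_clock(),ctrl.read_contact_force(),ctrl.read_position())
```

```text
top pipe_center 0.74 [186.5, 185.2]
top coupling_center 0.62 [329.1, 136.1]
top can_center 0.89 [410.2, 235.0]
top brush 0.9 [128.5, 224.6]
side pipe_center 0.96 [300.7, 242.8]
side coupling_center 0.85 [227.4, 247.3]
side can_center 0.73 [225.2, 247.4]
side brush 0.66 [183.6, 189.4]
[[345.0, 143.0], [317.0, 136.0]]
17.85 [ 0.49761029  0.47738158 -0.72018817] [ 0.37853447 -0.25840268  0.45644485]
```

View pics/end.png

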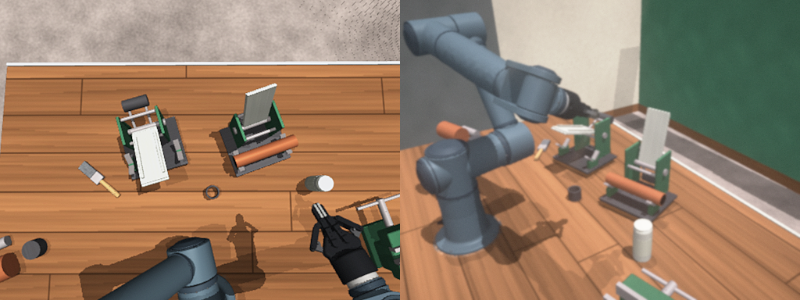

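Both views agree: guard_a is at its stop, guard_b is down, and the pipe, coupling, can and brush are where they started. The tool is clear, so I'll hand in.

```bash
python3 -c "
from plant import job,ctrl
print(job.job_done(),ctrl.read_clock())"
```

```text
the job is handed in; nothing more can be done
the job is handed in; nothing more can be done
```

Guard_a is raised and staying up by itself. I pushed its free edge up from underneath with the closed fingertips, to about 0.97 rad, well past the balance point. It tipped to its stop, and I backed the arm clear and handed the job in just after 17.9 s on the clock. The wrist force readings I took between moves stayed under about 3 N.

**Last checks:**
- **Guard_a:** its raised edge in the side picture matches where the stop position (1.48 rad) should appear, to within a few pixels.
- **Everything else:** guard_b is down, the pipe is in its rest, and the coupling, can and brush are within a few pixels of where they started.
- **Disagreements:** some network results were wrong. In the top picture it put the pipe on guard_b and the coupling on guard_a. In the side picture it put the can on the coupling. I went by the pictures themselves, which showed these things in place.

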